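# Pinwheel course of firebricks for a small test kiln

## Robot

A 6-joint arm with a two-finger parallel gripper is mounted at the origin on the work surface. World frame = base frame: x ahead of the robot, y to its left, z up, the work surface at z = 0. Lengths are in mm, angles in rad, forces in N, time in s.
With the tool pointing down it reaches from about 300 to 775 mm from the base axis. Payload 14.6 kg.
Tool frame: the origin (TCP) lies on the centre line of the jaws, within the pads' length; the fingertips stand 19 mm ahead of it and the grasp point (between the pads) is the TCP (bot.tip_reach is the distance from the TCP to the fingertips, in mm); y points along the fingers, x is the direction in which the jaws open and shut, and the axes are right-handed (so a half turn about y gives the same grasp; the last joint's range is limited). The gripper opens to 85 mm and grips with 20 to 120 N. Pads are 22 mm wide; open, the fingers measure 114 mm over their backs; the gripper's body (76 mm by 85 mm) begins 54 mm behind the grasp point. The pads swing forward as they close: fully open they stand 13 mm farther back than shut.
Start: joints at [-1.173, 0.3, 1.521, -0, 1.321, -0.067], TCP at [246.526, -491.644, 213.181] pointing down, gripper open.
Joint ranges: [-3.03, 3.03], [-0.79, 2.21], [0.23, 2.52], [-1.04, 4.18], [0, 3.07], [-2.55, 2.55]. Speed limits (rad/s): [2.22, 2.22, 2.57, 3.14, 3.14, 3.14].

## Interface

Orientations are given as a unit quaternion [w, x, y, z].
In Python, from rig import bot gives the robot as it stands. Calls block until the motion is done:
- bot.move_to(position, orientation): joint-space move of the TCP to a pose.
- bot.servo_line(position, attitude=None, speed=150, until_force=None): straight line of the TCP; attitude=None keeps the orientation; speed is the mean speed in mm/s. With until_force (N) it stops when the force on the tool has changed by that much, and returns True; else False.
- bot.move_joints(angles): joint-space move.
- bot.move_gripper(opening, grip_force=None): finger opening in mm; grip_force is the grip in N (None keeps the last); returns when the fingers have stopped.
- bot.dwell(seconds).
- bot.ik(position, orientation): joint angles nearest the present ones, or None.
- bot.read_state(): the state.
- bot.read_camera(name): name is "side" or "top" or "wrist"; returns a dict with "image" (384x512x3 uint8, blue, green, red), "depth" (384x512 float32, mm along the optical axis (not along the pixel's ray), 0 where there is no reading), "fovy" (degrees; the focal length in pixels is half the picture's height over the tangent of half this angle, whatever the lens; pixels are square), "cx", "cy" (the principal point, pixels), "eye" and "attitude" of the camera in the world; the wrist camera has in their place "mount" (4x4, takes a point from camera to tool coordinates, whose origin is the TCP and whose axes are the tool frame's). Camera axes: x right, y down, z forward; pixel columns grow to the right and rows downward; lengths in mm; the calibration is good to about 2 mm. A picture is of the moment at which its call begins: read the wrist's pose just before it.
A pose or a line that the arm cannot do raises bot.MotionError and nothing moves.
- bot.finish_job(): hands the job in, once; it reports no verdict.
The state is a dict: "clock": time; "joint_positions": joint angles; "qvel": joint speeds; "effort": joint torques, N m; "ee_pos": TCP position; "tool_rot": TCP orientation; "ft_force": force on the tool from outside, world axes, zero at the start; "moment": the same for the moment, N m; "grip_width": finger opening in mm.
Only numpy, scipy, OpenCV 4.12 (cv2) and the standard library are available. Lean on these libraries where they do the work, as an engineer would, in place of code of your own. Each camera call takes 0.05 s, during which the arm holds its last target.

## Task

On the square kiln shelf one firebrick is already laid along an edge, towards one corner. Lay the three loose firebricks flat on the shelf to finish a square pinwheel course that fits centrally on the shelf - each brick's end closed up snugly against the side of the next (joints of no more than a few millimetres), round a square open flue in the middle - and then set the grey lid flat, centred and square over the flue. Firebrick is brittle, so set everything down gently rather than dropping it, and leave the first brick, the mug, the tube, the jar and the brush where they are.

Things in the scene. Friction and masses are not known exactly. Their poses are not given: they have to be found in the camera images.
- slab: the kiln shelf: a fixed, flat, buff square slab 220 x 220 x 16 mm lying on the table. Origin: centre of its underside, z up, x and y along its edges; it may be turned any way. The finished course is 183 mm square and lies about centrally on it
- brick1: the firebrick already laid (loose, do not shift it): cream, 125 (x) x 56 (y) x 45 (z) mm, flat on the slab, parallel to one slab edge and nearer one corner. Origin: centre of its underside; x along its length, y towards the flue. The +x end of it will meet the side of the second brick; the fourth brick's end will meet its +y side at the -x end
- brickA: one of three loose cream insulating firebricks, all alike and interchangeable, lying flat on the table: 125 (x) x 56 (y) x 45 (z) mm, about 0.2 kg. Origin: centre of its underside; x along its length, z up
- brickB: one of three loose cream insulating firebricks, all alike and interchangeable, lying flat on the table: 125 (x) x 56 (y) x 45 (z) mm, about 0.2 kg. Origin: centre of its underside; x along its length, z up
- brickC: one of three loose cream insulating firebricks, all alike and interchangeable, lying flat on the table: 125 (x) x 56 (y) x 45 (z) mm, about 0.2 kg. Origin: centre of its underside; x along its length, z up
- place2 (a point): where the centre of the underside of the second brick belongs, on top of the slab; a point carried by brick1 (axes as brick1's). That brick's length runs along brick1's y. In brick1's frame: (92.5, 34.5, 0) mm. It allows 2 mm of joint
- place3 (a point): where the centre of the underside of the third brick belongs, on top of the slab; a point carried by brick1 (axes as brick1's). That brick's length runs along brick1's x. In brick1's frame: (58, 127, 0) mm. It allows 2 mm of joint
- place4 (a point): where the centre of the underside of the fourth brick belongs, on top of the slab; a point carried by brick1 (axes as brick1's). That brick's length runs along brick1's y. In brick1's frame: (-34.5, 92.5, 0) mm. It allows 2 mm of joint
- flue (a point): centre of the square flue (71 x 71 mm opening in the finished course) at the height of the bricks' tops; carried by brick1, in its frame (29, 63.5, 45) mm. The middle of the lid's underside belongs here
- lid: the grey ceramic lid: a square plate 115 x 115 x 14 mm with an upright bar grip in the middle of its top, 60 mm long (x), 20 mm wide (y), rising from 14 to 46 mm above the underside; about 0.4 kg. Origin: centre of its underside; x along the bar grip, z up
- mug: bystander: unglazed mug, 80 mm high, 76 mm across, origin centre of its underside
- prop: bystander: upright pale ceramic tube (kiln prop), 60 mm high, 48 mm across, origin centre of its underside
- jar: bystander: white jar, 85 mm high, 68 mm across, origin centre of its underside
- brush: bystander: brush lying on the table, about 200 mm long, x along it, origin on its underside
Things that resemble listed ones, but are neither listed nor needed, are in the scene too. Leave any orange, purple or red look-alike of the brickB alone.

How it is judged (in metres and radians):
On the way, in this order (a step that is already met when the one before it is completed fails the run):
1. the three loose bricks complete the pinwheel course on the slab (((horizontal distance between brickA and place2 below 0.008 m and z of brickA in the frame of place2 between -0.005 and 0.005 m and angle between the x axis of brickA and the y axis of brick1, either way round below 0.09 rad and angle between brickA's own z axis and vertical below 0.06 rad) or (horizontal distance between brickB and place2 below 0.008 m and z of brickB in the frame of place2 between -0.005 and 0.005 m and angle between the x axis of brickB and the y axis of brick1, either way round below 0.09 rad and angle between brickB's own z axis and vertical below 0.06 rad) or (horizontal distance between brickC and place2 below 0.008 m and z of brickC in the frame of place2 between -0.005 and 0.005 m and angle between the x axis of brickC and the y axis of brick1, either way round below 0.09 rad and angle between brickC's own z axis and vertical below 0.06 rad)) and ((horizontal distance between brickA and place3 below 0.008 m and z of brickA in the frame of place3 between -0.005 and 0.005 m and angle between the x axis of brickA and the x axis of brick1, either way round below 0.09 rad and angle between brickA's own z axis and vertical below 0.06 rad) or (horizontal distance between brickB and place3 below 0.008 m and z of brickB in the frame of place3 between -0.005 and 0.005 m and angle between the x axis of brickB and the x axis of brick1, either way round below 0.09 rad and angle between brickB's own z axis and vertical below 0.06 rad) or (horizontal distance between brickC and place3 below 0.008 m and z of brickC in the frame of place3 between -0.005 and 0.005 m and angle between the x axis of brickC and the x axis of brick1, either way round below 0.09 rad and angle between brickC's own z axis and vertical below 0.06 rad)) and ((horizontal distance between brickA and place4 below 0.008 m and z of brickA in the frame of place4 between -0.005 and 0.005 m and angle between the x axis of brickA and the y axis of brick1, either way round below 0.09 rad and angle between brickA's own z axis and vertical below 0.06 rad) or (horizontal distance between brickB and place4 below 0.008 m and z of brickB in the frame of place4 between -0.005 and 0.005 m and angle between the x axis of brickB and the y axis of brick1, either way round below 0.09 rad and angle between brickB's own z axis and vertical below 0.06 rad) or (horizontal distance between brickC and place4 below 0.008 m and z of brickC in the frame of place4 between -0.005 and 0.005 m and angle between the x axis of brickC and the y axis of brick1, either way round below 0.09 rad and angle between brickC's own z axis and vertical below 0.06 rad)) and distance of brick1 from where it was at the start of the episode below 0.015 m), for 0.2 s.
2. the lid then lies flat over the flue (horizontal distance between lid and flue below 0.015 m and z of lid in the frame of flue between -0.005 and 0.005 m and angle between lid's own z axis and vertical below 0.06 rad and (angle between the x axis of lid and the x axis of brick1, either way round below 0.25 rad or angle between the x axis of lid and the y axis of brick1, either way round below 0.25 rad)), for 0.2 s.
At the end, for the whole second after the job is handed in: Each place round the flue holds a brick flat on the slab, within 8 mm and 5 degrees; the first brick within 15 mm of its start; the lid flat on the bricks, within 15 mm of the flue's centre and 14 degrees of square; all released and at rest (all of step 1 and all of step 2 and linear speed of each of brickA, brickB, brickC, lid below 0.02 m/s); the robot touches nothing.
It fails at once if a bystander (mug, tube, jar or brush) was shifted by more than 30 mm (distance of any of mug, prop, jar, brush from where it was at the start of the episode above 0.03 m).
It fails at once if the first brick was shifted by more than 15 mm (distance of brick1 from where it was at the start of the episode above 0.015 m).
It fails at once if a brick or the lid was dropped (let go more than about 15 mm above what it lands on: moving faster than 0.5 m/s with no finger touching it) ((linear speed of brickA above 0.5 m/s and contact force between brickA and the fingers below 0.2 N) or (linear speed of brickB above 0.5 m/s and contact force between brickB and the fingers below 0.2 N) or (linear speed of brickC above 0.5 m/s and contact force between brickC and the fingers below 0.2 N) or (linear speed of lid above 0.5 m/s and contact force between lid and the fingers below 0.2 N)).
It also fails if it takes over 72 s, if anything falls off the work surface, if the arm or the gripper's body presses on something with over 40 N, if the wrist force passes 120 N, or if a joint passes its speed limit or range.

## Working session

There is one attempt and no reset: what is moved stays moved. The work goes in short steps, each a Python script; the robot and the scene stay as the last script left them, time stands still between calls to the robot, and variables do not carry over. Pictures are saved under pics/ and viewed, and the job is handed in when it is done.

```bash
ls; mkdir -p pics; python3 - <<'E'
from rig import bot
import cv2,numpy as np
s=bot.read_state();print(s)
for n in("top","side","wrist"):
    c=bot.read_camera(n);cv2.imwrite(f"pics/{n}0.png",c["image"]);np.savez(f"{n}0.npz",**c)
    print(n,{k:v for k,v in c.items() if k not in("image","depth")},(c["depth"]>0).mean())
E
```

```text
pics
{'clock': 0.0, 'joint_positions': array([-1.17262036e+00,  3.00479252e-01,  1.52162846e+00,  2.63311678e-05,
        1.32075059e+00, -6.65878585e-02]), 'qvel': array([0.00098529, 0.00147686, 0.00100189, 0.00093314, 0.00061643,
       0.00247678]), 'effort': array([ 4.42286728e-04, -5.43509102e+01, -3.61787224e+01, -4.92428353e-05,
        4.01050231e-03,  6.87490598e-06]), 'ee_pos': array([ 246.41438021, -491.39056458,  212.59683048]), 'tool_rot': array([ 0.6019742 , -0.60143981,  0.37177322, -0.37105511]), 'ft_force': array([ 0.44338976,  0.00787736, -0.26296519]), 'moment': array([-0.00372128, -0.00357182,  0.02731289]), 'grip_width': 85.63683460945512}
top {'fovy': 48.84423395924026, 'cx': 253.68222247609188, 'cy': 190.70135877675503, 'eye': array([ 266.92546633,   49.21985206, 1623.16592571]), 'attitude': array([-0.0595691 ,  0.70986046, -0.70035632,  0.04528431])} 0.9959767659505209
side {'fovy': 45.7759072674126, 'cx': 262.14418349238133, 'cy': 186.60277124464747, 'eye': array([  73.81258514, -942.69959696, 1305.40524287]), 'attitude': array([-0.35010506,  0.91723718, -0.17370394,  0.07700224])} 0.9959869384765625
wrist {'fovy': 62.029974227077886, 'cx': 254.42704699469792, 'cy': 190.35938335289705, 'mount': array([[ 9.99999026e-01,  2.71141277e-04, -1.36901553e-03,
         1.27570078e+00],
       [ 1.38621185e-03, -3.06609791e-01,  9.51834289e-01,
        -1.61177403e+02],
       [-1.61672002e-04, -9.51835260e-01, -3.06609868e-01,
         7.78198428e+01],
       [ 0.00000000e+00,  0.00000000e+00,  0.00000000e+00,
         1.00000000e+00]])} 0.9961140950520834
```

View pics/top0.png

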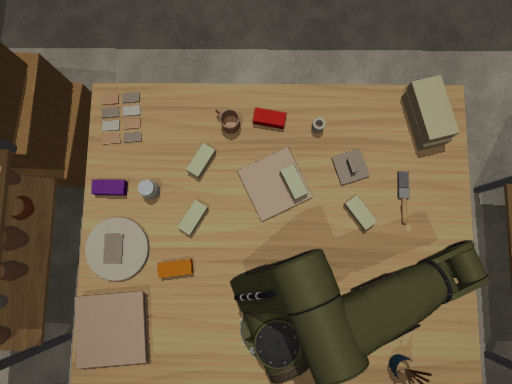

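View pics/side0.png

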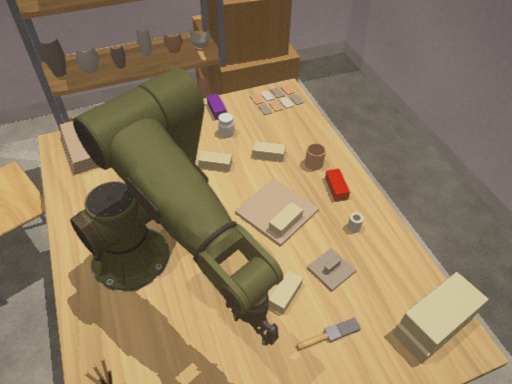

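The top view shows the slab centred at about (275,184) with brick1 on it at (294,183). The loose cream bricks are at (201,160), (193,218) and (360,212), and the lid is at (350,166). Next I'll measure these from height and colour.

```bash
cat > h.py <<'E'
import numpy as np,cv2
from scipy.spatial.transform import Rotation as R
def rq(q): return R.from_quat([q[1],q[2],q[3],q[0]])
def cloud(c,state=None):
    d=c["depth"].astype(float);H,W=d.shape
    f=H/2/np.tan(np.radians(float(c["fovy"]))/2)
    u,v=np.meshgrid(np.arange(W),np.arange(H))
    p=np.stack([(u-c["cx"])/f*d,(v-c["cy"])/f*d,d],-1)
    if "mount" in c:
        m=np.array(c["mount"]);p=p@m[:3,:3].T+m[:3,3]
        return rq(state["tool_rot"]).apply(p.reshape(-1,3)).reshape(p.shape)+state["ee_pos"]
    return rq(c["attitude"]).apply(p.reshape(-1,3)).reshape(p.shape)+c["eye"]
def blobs(P,hsv,zlo,zhi,amin,dok,smax=90,vmin=60):
    z=P[...,2];m=(dok)&(z>zlo)&(z<zhi)&(hsv[...,1]<=smax)&(hsv[...,2]>=vmin)
    n,l,st,ce=cv2.connectedComponentsWithStats(m.astype(np.uint8),connectivity=4)
    out=[]
    for i in range(1,n):
        if st[i,4]<amin: continue
        q=P[l==i]; (c,s,a)=cv2.minAreaRect(q[:,:2].astype(np.float32))
        if s[0]<s[1]: s=s[::-1];a+=90
        out.append((c,s,(a+90)%180-90,np.median(q[:,2]),st[i,4],ce[i],hsv[l==i].mean(0)))
    return out
def show(bl):
    for c,s,a,z,n,px,hh in bl: print("xy",np.round(c,1),"size",np.round(s,1),"ang",round(a,1),"z",round(z,1),"n",n,"px",np.round(px),"hsv",np.round(hh))
E
python3 - <<'E'
from h import *
c=dict(np.load("top0.npz"));P=cloud(c);hsv=cv2.cvtColor(c["image"],cv2.COLOR_BGR2HSV);d=c["depth"]>0
print("table z",np.median(P[160:260,230:240,2]),np.median(P[230:245,340:400,2]), "slab",np.median(P[170:200,255:270,2]))
for a,b in((10,24),(35,52),(54,70)): print(a,b);show(blobs(P,hsv,a,b,25,d,255))
E
```

```text
table z -0.39272103514906576 -0.47332368978936756 slab 15.377104026997813
10 24
xy [ 755.  -532.9] size [165.3  18.5] ang 18.4 z 17.0 n 69 px [413. 130.] hsv [19. 89. 63.]
xy [538.3   5.4] size [221.3 219.2] ang 26.3 z 15.8 n 2419 px [271. 184.] hsv [ 17.  62. 154.]
xy [ 608.2 -288. ] size [116.6 114.7] ang -70.9 z 14.2 n 604 px [350. 166.] hsv [ 16.  52. 128.]
xy [ 492.7 -489.3] size [197.8  41.4] ang -0.3 z 17.5 n 375 px [404. 192.] hsv [ 14.  47. 114.]
xy [374.6 625.6] size [34.2 33.9] ang -7.2 z 21.8 n 41 px [111. 224.] hsv [ 21.  38. 156.]
xy [358.8 656.7] size [41.2 30.4] ang 54.4 z 21.5 n 47 px [102. 227.] hsv [ 22.  38. 156.]
xy [355.9 545.8] size [35.5 23.7] ang 29.0 z 21.4 n 33 px [132. 229.] hsv [ 20.  39. 157.]
xy [322.1 557.9] size [31.8 24.9] ang 58.4 z 21.3 n 33 px [127. 238.] hsv [ 21.  39. 154.]
xy [311.1 494.7] size [39.6 18.2] ang 18.1 z 20.6 n 32 px [145. 240.] hsv [ 20.  42. 137.]
xy [277.9 512.1] size [32.2 20.6] ang 37.7 z 21.8 n 30 px [139. 250.] hsv [ 22.  37. 156.]
xy [267.8 542. ] size [33.7 29.1] ang 46.1 z 21.3 n 30 px [130. 252.] hsv [ 22.  37. 156.]
xy 
[... 618 characters left out ...]
107. 186.] hsv [143. 149. 109.]
xy [ 428.4 -317.4] size [125.5  58.5] ang 36.6 z 44.1 n 515 px [360. 212.] hsv [ 30.  50. 153.]
xy [401.7 313.9] size [124.7  57.1] ang -30.8 z 43.9 n 489 px [192. 217.] hsv [ 31.  49. 157.]
xy [211.7 373.2] size [125.6  55.8] ang -82.2 z 44.1 n 518 px [174. 268.] hsv [ 16. 216. 155.]
54 70
xy [ 766.3 -161.1] size [46.8 44.5] ang -32.8 z 58.5 n 78 px [319. 123.] hsv [ 25.  38. 145.]
xy [ 695.7 -595.6] size [122.6  54.1] ang 81.2 z 62.6 n 121 px [433. 141.] hsv [19. 82. 92.]
xy [539.7 -65.6] size [124.8  56.1] ang 27.6 z 60.4 n 481 px [294. 181.] hsv [ 32.  45. 158.]
xy [ -6.3 592.8] size [253.8 250.5] ang -84.2 z 64.1 n 4775 px [110. 329.] hsv [ 15.  72. 147.]
```

The sizes and heights match the given ones. Brick1's frame comes out with x at about 27° and the flue on its +y side, at (29,63.5) as specified. Next is a wrist look over the slab and over the first brick.

```bash
cat >> h.py <<'E'
def quat(t):
    X=np.array([np.cos(t),np.sin(t),0]);Y=np.array([0,0,-1.]);Z=np.cross(X,Y)
    q=R.from_matrix(np.stack([X,Y,Z],1)).as_quat();return [q[3],q[0],q[1],q[2]]
def best(bot,p,deg):
    o=[]
    for k in(-360,-180,0,180):
        try: j=bot.ik(p,quat(np.radians(deg+k)))
        except Exception: j=None
        if j is not None: o.append((abs(j[5]),deg+k))
    return min(o)[1]
def look(bot,name):
    s=bot.read_state();c=bot.read_camera("wrist");cv2.imwrite(f"pics/{name}.png",c["image"])
    np.savez(f"{name}.npz",P=cloud(c,s),img=c["image"],depth=c["depth"])
    return cloud(c,s),cv2.cvtColor(c["image"],cv2.COLOR_BGR2HSV),c["depth"]>0
E
python3 - <<'E'
from h import *
from rig import bot
for n,p,a in(("slab",[538,5,225],27),("C",[428,-317,200],36.6+90)):
    t=best(bot,p,a);print(n,t)
    bot.move_to(p,quat(np.radians(t)))
    P,h,d=look(bot,"w_"+n)
    print(bot.read_state()["clock"],bot.read_state()["ee_pos"])
    for r in((10,24),(35,52),(54,70)): show(blobs(P,h,*r,400,d,255))
E
```

```text
slab -333
2.2667 [538.00624607   4.21270698 224.97336306]
xy [537.1   3.2] size [220.4 219.7] ang 26.3 z 16.5 n 28463 px [259. 132.] hsv [ 15.  75. 137.]
xy [ 603.9 -279.8] size [114.8  96.3] ang 18.5 z 14.0 n 2646 px [204. 338.] hsv [ 17.  60. 113.]
xy [795.3  26.3] size [125.3  58.3] ang 79.9 z 45.5 n 4657 px [458. 239.] hsv [  6. 232. 143.]
xy [539.  -67.7] size [125.   56.6] ang 26.9 z 61.2 n 5440 px [226. 221.] hsv [ 20.  77. 146.]
C -53.400000000000006
3.6 [ 428.59515393 -316.23469375  200.09844365]
xy [ 587.9 -296.9] size [115.1  74.4] ang -71.4 z 14.4 n 6476 px [337.  32.] hsv [ 17.  53. 120.]
xy [ 502.5 -490.3] size [177.  42.] ang -1.1 z 18.1 n 4115 px [426. 187.] hsv [ 15.  39. 104.]
xy [ 590.  -296.3] size [23.8 20.3] ang 19.0 z 46.3 n 619 px [345.  13.] hsv [ 17.  53. 120.]
xy [ 427.5 -319.7] size [125.   56.1] ang 36.8 z 45.4 n 6540 px [256. 165.] hsv [ 20.  75. 142.]
```

View pics/w_slab.png

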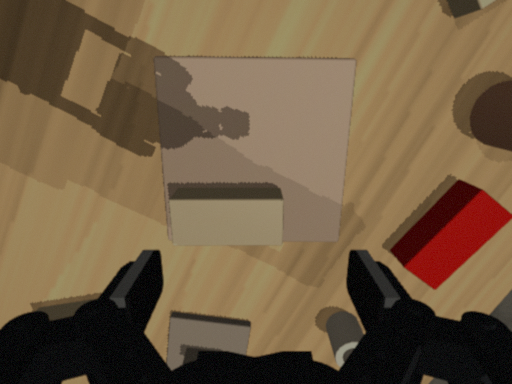

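View pics/w_C.png

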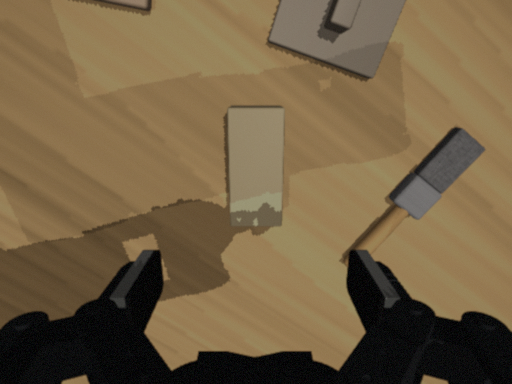

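The wrist and top views agree, apart from a steady offset of about (-0.8,-2.2) mm, so I'll take the wrist frame as reference. Now I'll pick brick C, gripping 15 mm off-centre so the pads clear brick1, and lay it at place2.

```bash
cat >> h.py <<'E'
B1=np.array([539.0,-67.7]);A1=26.7
def fr(): 
    a=np.radians(A1);return np.array([np.cos(a),np.sin(a)]),np.array([-np.sin(a),np.cos(a)])
def zt(t): t=np.radians(t);return np.array([-np.sin(t),np.cos(t)])
def pick(bot,c,lenang,tp,gdir,off=15,zg=26,force=35):
    """c centre, lenang deg of length; tp = place tool angle; gdir = world dir at place of grasp offset"""
    s=np.sign(zt(tp)@gdir)
    t=best(bot,[*c,200],lenang-90)
    g=np.array(c)+s*off*zt(t)
    bot.move_to([*g,110],quat(np.radians(t)));bot.servo_line([*g,zg],speed=120)
    bot.move_gripper(30,force)
    w=bot.read_state();print("grip",w["grip_width"],w["clock"])
    bot.servo_line([*g,150],speed=200)
    w=bot.read_state();print("lift",w["grip_width"],w["ft_force"])
    return
def place(bot,p,tp,gdir,off=15,zp=42,opn=72,hi=150,force=5):
    g=np.array(p)+off*gdir
    bot.move_to([*g,hi],quat(np.radians(tp)));bot.dwell(.3)
    e=np.array(bot.read_state()["ee_pos"]);print("over",e-[*g,hi])
    bot.servo_line([*g,zp+8],speed=90)
    print("at+8",np.array(bot.read_state()["ee_pos"])-[*g,zp+8])
    hit=bot.servo_line([*g,zp-2],speed=20,until_force=force)
    w=bot.read_state();print("hit",hit,w["ee_pos"],w["ft_force"],w["grip_width"])
    bot.move_gripper(opn);bot.servo_line([*g,hi],speed=200)
    print("clock",bot.read_state()["clock"])
E
python3 - <<'E'
from h import *
from rig import bot
e,n=fr();p=B1+93.3*e+34.5*n
tp=best(bot,[*p,150],A1);print(p,tp)
pick(bot,[427.5,-319.7],36.8,tp,n)
place(bot,p,tp,n)
q=[538,5,225];t=best(bot,q,27)
bot.move_to(q,quat(np.radians(t)));bot.dwell(.3)
P,h,d=look(bot,"w_p2")
show(blobs(P,h,54,70,400,d,255))
E
```

```text
[606.85004508   5.04277547] -333.3
grip 30.013994661070374 5.475
lift 30.059623096761086 [-0.45479651  0.19314849 -0.19692354]
over [-0.01703429 -0.60052941  0.05815343]
at+8 [ 0.3541304  -0.01164175  0.63808218]
hit False [600.13853644  18.43207582  40.00986042] [ 0.31071274 -0.24332137  0.80190989] 29.906917648113268
clock 11.0
xy [538.8 -67.6] size [125.   56.4] ang 27.1 z 61.2 n 5429 px [226. 222.] hsv [ 20.  77. 148.]
```

View pics/w_p2.png

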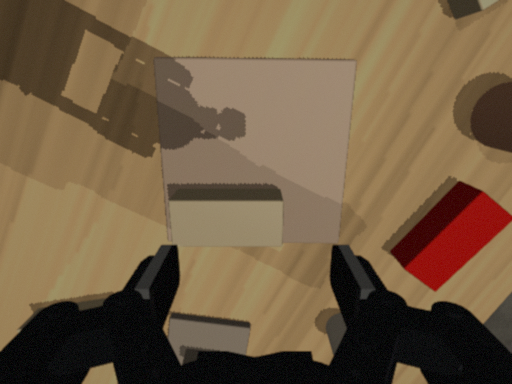

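The wrist image shows only brick1 on the slab, at (226,222). The jaws closed to 30 mm, so the grasp missed. I'll look at C again.

```bash
python3 - <<'E'
from h import *
from rig import bot
bot.move_gripper(85)
p=[428,-317,200];t=best(bot,p,-53.2);print(t)
bot.move_to(p,quat(np.radians(t)));bot.dwell(.3)
P,h,d=look(bot,"w_C2");w=bot.read_state()
print(w["clock"],w["ee_pos"],rq(w["tool_rot"]).as_matrix().round(3))
show(blobs(P,h,35,52,400,d,255))
E
```

```text
-413.2
13.75 [ 428.256284   -316.66665218  200.02396929] [[ 0.6  0.   0.8]
 [-0.8  0.   0.6]
 [ 0.  -1.   0. ]]
xy [ 590.  -296.1] size [24.6 20.2] ang 17.7 z 46.4 n 616 px [345.  13.] hsv [ 17.  53. 120.]
xy [ 427.8 -319.3] size [123.9  56.2] ang 36.9 z 45.4 n 6502 px [256. 165.] hsv [ 20.  75. 142.]
```

View pics/w_C2.png

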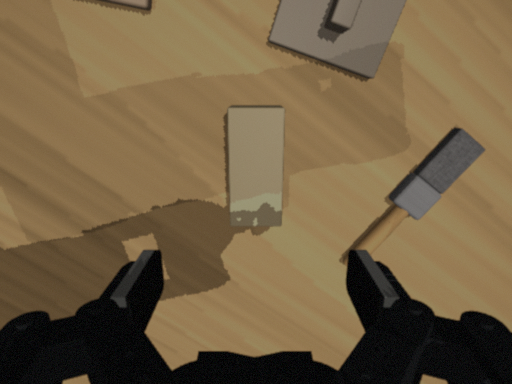

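The brick hasn't moved. I'll repeat the grasp with the pose printed at each stage.

```bash
python3 - <<'E'
from h import *
from rig import bot
t=-53.2;g=np.array([427.7,-319.5])+15*zt(t)
print(g,bot.read_state()["grip_width"],bot.tip_reach)
bot.move_to([*g,110],quat(np.radians(t)));w=bot.read_state();print(w["ee_pos"],w["clock"])
r=bot.servo_line([*g,26],speed=100);w=bot.read_state();print(r,w["ee_pos"],w["clock"],w["ft_force"])
P,h,d=look(bot,"w_C3")
E
```

```text
[ 439.71097056 -310.51464602] 85.26275947356459 19.0
[ 439.95174253 -310.68589581  110.78806438] 14.2
False [ 440.0451731  -310.77262113   26.66816848] 15.1917 [ 0.13709338  0.34886471 -0.12403441]
```

View pics/w_C3.png

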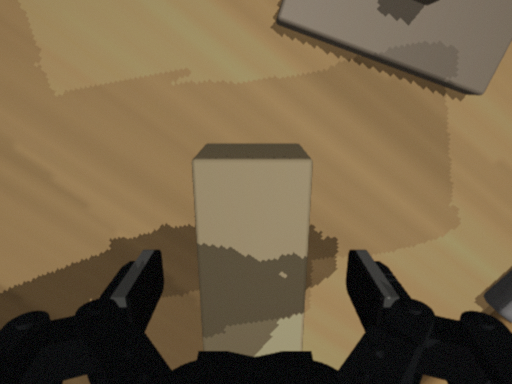

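```bash
python3 - <<'E'
from h import *
from rig import bot
w=bot.read_state();T=rq(w["tool_rot"])
z=np.load("w_C3.npz");P=z["P"]
Q=T.inv().apply((P-w["ee_pos"]).reshape(-1,3)).reshape(P.shape)
for u,v in((358,256),(365,270),(352,265),(150,256),(145,270),(390,290),(420,330),(256,370),(250,250)): print(u,v,Q[v,u].round(),z["depth"][v,u])
m=(np.abs(Q[...,0])>30)&(np.abs(Q[...,0])<75)&(Q[...,1]<10)&(np.abs(Q[...,2])<60)&(z["depth"]>0)
q=Q[m];print(len(q),q[:,1].max(),np.percentile(q[:,1],[50,90,99]))
E
```

```text
358 256 [ 45. -41.  10.] 134.77782
365 270 [ 44. -52.  10.] 125.11005
352 265 [ 44. -38.   4.] 139.49217
150 256 [-43. -41.  10.] 135.37653
145 270 [-42. -52.  10.] 124.36205
390 290 [ 49. -65.  10.] 112.31591
420 330 [ 49. -85.  10.] 93.19016
256 370 [  1. -98.  10.] 80.70138
250 250 [ -1. -19.   0.] 159.37372
24747 -30.600827728205374 [-84.36258514 -52.1449496  -35.75372615]
```

The jaw tips appear about 31–38 mm behind the reported TCP, where the specification puts them ahead of it, so the grasp closed above the brick. I'll measure the tips at two other openings before descending further.

```bash
python3 - <<'E'
from h import *
from rig import bot
g=[439.71,-310.51]
bot.servo_line([*g,60],speed=200)
for o in(85,57,20):
    bot.move_gripper(o);bot.dwell(.1)
    w=bot.read_state();P,h,d=look(bot,f"w_t{o}");T=rq(w["tool_rot"])
    Q=T.inv().apply((P-w["ee_pos"]).reshape(-1,3)).reshape(P.shape)
    for sgn in(1,-1):
        x=Q[...,0]*sgn
        m=d&(x>2)&(x<75)&(np.abs(Q[...,2])<14)&(P[...,2]>66)
        q=Q[m]; k=q[:,1]>q[:,1].max()-8
        print(o,w["grip_width"],sgn,"tip y",np.percentile(q[:,1],[90,99,100]).round(1),"tip xz",q[k].mean(0).round(1),"minabsx",np.abs(q[:,0]).min().round(1))
print(w["clock"])
E
```

```text
85 84.85271315193948 1 tip y [-52.6 -35.9 -31. ] tip xz [ 44.3 -35.9   1.4] minabsx 2.1
85 84.85271315193948 -1 tip y [-52.5 -36.1 -31.3] tip xz [-42.5 -36.2   1.4] minabsx 2.0
57 57.041451110090016 1 tip y [-51.  -29.4 -22.6] tip xz [ 30.9 -27.6   2.5] minabsx 2.1
57 57.041451110090016 -1 tip y [-50.9 -29.1 -22.7] tip xz [-29.1 -27.7   2.5] minabsx 2.0
20 19.802862410579653 1 tip y [-55.6 -27.6 -18.8] tip xz [ 13.8 -24.3   5.1] minabsx 2.1
20 19.802862410579653 -1 tip y [-55.6 -27.4 -20. ] tip xz [-12.5 -25.    5.6] minabsx 2.0
17.0083
```

View pics/w_t20.png

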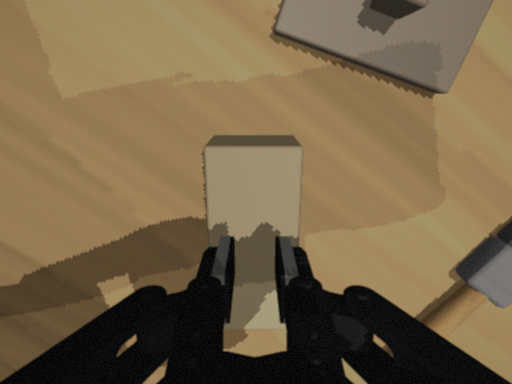

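The tips sit about 37–42 mm back from where they are specified (y≈-31 open, -23 at 57 mm, -19 at 20 mm). I'll lower the brick grasp to TCP z=-15, which puts the tips at about 8 mm. I'm also adding a force guard and a check on the grip width.

```bash
cat >> h.py <<'E'
def pick(bot,c,lenang,tp,gdir,off=15,zg=-15,force=35,hi=60,up=90,close=45,want=(52,60)):
    s=np.sign(zt(tp)@gdir)
    t=best(bot,[*c,100],lenang-90)
    g=np.array(c)+s*off*zt(t)
    bot.move_gripper(85)
    bot.move_to([*g,hi],quat(np.radians(t)))
    if bot.servo_line([*g,zg],speed=100,until_force=10): raise SystemExit(("contact",bot.read_state()))
    bot.move_gripper(close,force)
    w=bot.read_state();print("grip",w["grip_width"],w["ee_pos"],w["clock"])
    if not want[0]<w["grip_width"]<want[1]: raise SystemExit("missed")
    bot.servo_line([*g,up],speed=180)
    w=bot.read_state();print("lift",w["grip_width"],w["ft_force"])
def place(bot,p,tp,gdir,off=15,zp=1,opn=72,hi=90,force=5):
    g=np.array(p)+off*gdir
    bot.move_to([*g,hi],quat(np.radians(tp)));bot.dwell(.25)
    print("over",np.array(bot.read_state()["ee_pos"])-[*g,hi])
    bot.servo_line([*g,zp+6],speed=90)
    hit=bot.servo_line([*g,zp-3],speed=15,until_force=force)
    w=bot.read_state();print("hit",hit,w["ee_pos"]-[*g,zp],w["ft_force"],w["grip_width"])
    bot.move_gripper(opn);bot.servo_line([*g,hi],speed=180)
    print("clock",bot.read_state()["clock"])
def slook(bot,name):
    q=[538,5,225];t=best(bot,q,A1)
    bot.move_to(q,quat(np.radians(t)));bot.dwell(.25)
    P,h,d=look(bot,name)
    bl=blobs(P,h,54,70,400,d,255);show(bl)
    e,n=fr()
    for b in bl:
        r=np.array(b[0])-B1;print("  in brick1:",(r@e).round(1),(r@n).round(1),"rel ang",round(b[2]-A1,1))
E
python3 - <<'E'
from h import *
from rig import bot
e,n=fr();p=B1+93.3*e+34.5*n
tp=best(bot,[*p,90],A1)
pick(bot,[427.7,-319.5],36.8,tp,n)
place(bot,p,tp,n)
slook(bot,"w_p2b")
E
```

```text
grip 55.933852682622 [ 440.00885127 -310.73863924  -14.39182382] 19.2417
lift 55.504723938029315 [-0.72024496  0.4579466  -2.15466026]
over [-0.02123179 -0.78605942  0.05830746]
hit True [ 0.11054568 -0.00241305  0.55616454] [-0.74725314  0.3763993   4.01338975] 55.79635048476638
clock 24.0583
xy [606.2   4.9] size [123.9  56.4] ang -63.4 z 61.4 n 5833 px [312. 190.] hsv [ 25.  63. 154.]
xy [538.8 -67.2] size [124.9  56.2] ang 26.6 z 61.2 n 5403 px [227. 222.] hsv [ 20.  77. 147.]
  in brick1: 92.7 34.7 rel ang -90.1
  in brick1: -0.0 0.5 rel ang -0.1
```

View pics/w_p2b.png

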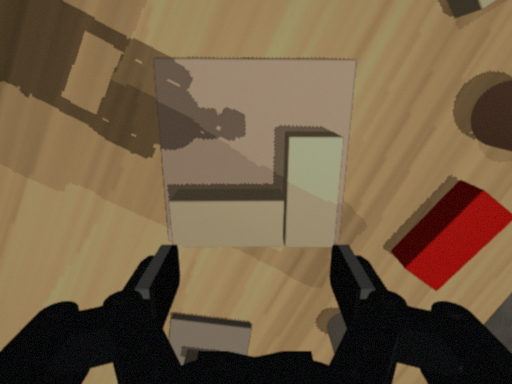

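Brick 2 sits at (92.7,34.7) against a target of (92.5,34.5), square to brick1, seen at pixel (312,190). Next is brick 3, measured by the wrist camera just before the grasp.

```bash
cat >> h.py <<'E'
def wmeas(bot,c,ang):
    t=best(bot,[*c,150],ang-90);bot.move_to([*c,150],quat(np.radians(t)));bot.dwell(.25)
    P,h,d=look(bot,"w_m%d%d"%(c[0],c[1]))
    for b in blobs(P,h,35,52,400,d,255):
        if np.hypot(*(np.array(b[0])-c))<6 and abs(b[1][0]-125)<4 and abs(b[1][1]-56)<4:
            show([b]);return np.array(b[0]),b[2]
    show(blobs(P,h,35,52,400,d,255)); raise SystemExit("no brick")
E
python3 - <<'E'
from h import *
from rig import bot
e,n=fr();p=B1+58*e+127.6*n
c,a=wmeas(bot,[622.9,287.8],-30.5)
tp=best(bot,[*p,90],A1+90)
pick(bot,c,a,tp,-e)
place(bot,p,tp,-e)
slook(bot,"w_p3")
E
```

```text
xy [622.8 289. ] size [125.5  56.4] ang -30.5 z 45.4 n 8929 px [257. 173.] hsv [ 24.  66. 140.]
grip 55.87903873136857 [636.08296721 281.48094359 -14.20891671] 28.5
lift 55.581865577738654 [-0.42603731 -0.05362638 -2.85856558]
over [ 0.07792138  0.15898617 -0.07206201]
hit True [0.06855527 0.02698637 0.70682434] [-0.33896529 -0.44889558  6.6520432 ] 55.636627380445276
clock 33.55
xy [534.1  71.9] size [125.1  55.5] ang 26.7 z 61.5 n 7354 px [282. 104.] hsv [ 30.  54. 154.]
xy [606.5   4.4] size [125.2  56.5] ang -63.5 z 61.3 n 5844 px [312. 190.] hsv [ 25.  64. 153.]
xy [539.  -67.7] size [124.9  56.7] ang 27.1 z 61.2 n 5384 px [227. 222.] hsv [ 20.  77. 146.]
  in brick1: 58.4 127.0 rel ang -0.0
  in brick1: 92.7 34.1 rel ang -90.2
  in brick1: -0.0 0.1 rel ang 0.4
```

View pics/w_p3.png

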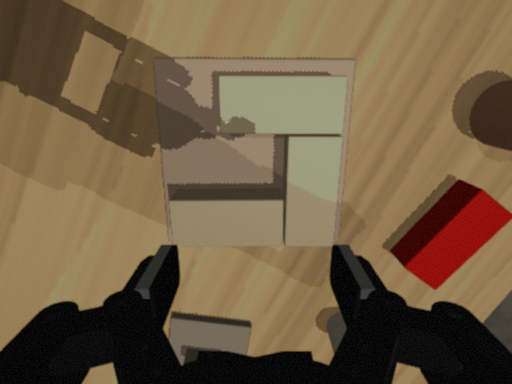

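Brick 3 sits at (58.4,127.0), square to brick1, seen at pixel (282,104). Brick 4 next.

```bash
python3 - <<'E'
from h import *
from rig import bot
e,n=fr();p=B1-35.0*e+93.0*n
c,a=wmeas(bot,[400.9,312.2],-30.8)
tp=best(bot,[*p,90],A1)
pick(bot,c,a,tp,-n)
place(bot,p,tp,-n,opn=70)
slook(bot,"w_p4")
E
```

```text
xy [401.  312.6] size [125.  56.] ang -30.8 z 45.4 n 8915 px [256. 174.] hsv [ 25.  66. 135.]
grip 55.81768565353311 [414.25718076 305.13231019 -14.35958076] 38.9667
lift 55.43797914053503 [-0.39718997  0.03259078 -1.54402953]
over [ 0.03440412  0.67247588 -0.0445107 ]
hit True [ 0.13111422 -0.03119691  0.50712624] [ 0.0497835  -0.09689142  6.88873397] 55.497930625652195
clock 43.6333
xy [509.5 -11.5] size [183.8 126. ] ang -62.8 z 61.3 n 12204 px [206. 173.] hsv [ 20.  77. 132.]
xy [562.4  15.2] size [182.4 125.3] ang -63.5 z 61.4 n 13210 px [296. 142.] hsv [ 28.  58. 152.]
  in brick1: -1.1 63.4 rel ang -89.5
  in brick1: 58.2 63.5 rel ang -90.2
```

View pics/w_p4.png

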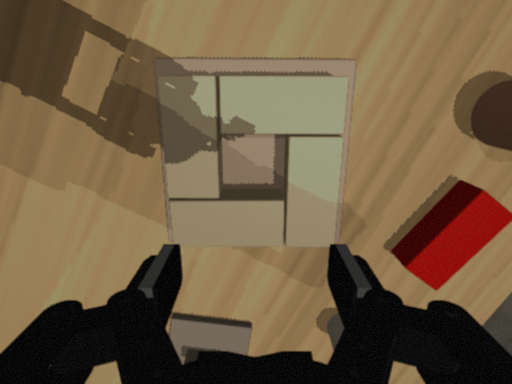

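Brick 4 has closed the course: the L-shaped blobs measure 183.8 x 126 and 182.4 x 125 mm, against a nominal 183 x 125. Now the lid.

```bash
python3 - <<'E'
from h import *
from rig import bot
e,n=fr();p=B1+29*e+63.5*n
c0=np.array([607.2,-290.5]);a=18.9
t=best(bot,[*c0,180],a-90);bot.move_gripper(85);bot.move_to([*c0,180],quat(np.radians(t)));bot.dwell(.25)
P,h,d=look(bot,"w_lid")
pl=[b for b in blobs(P,h,8,24,400,d,255) if np.hypot(*(np.array(b[0])-c0))<6 and abs(b[1][0]-115)<5 and abs(b[1][1]-115)<5]
br=[b for b in blobs(P,h,40,52,200,d,255) if np.hypot(*(np.array(b[0])-c0))<8]
show(pl);show(br)
if not pl or not br: raise SystemExit("none")
c=np.array(pl[0][0]);a=br[0][2] if abs(br[0][2]-18.9)<3 else 18.9
tp=best(bot,[*p,120],A1-90)
pick(bot,c,a,tp,e,off=0,zg=2,force=50,hi=70,up=115,close=10,want=(16,25))
place(bot,p,tp,e,off=0,zp=63,opn=60,hi=140)
bot.move_gripper(85)
q=[538,5,260];t=best(bot,q,A1);bot.move_to(q,quat(np.radians(t)));bot.dwell(.25)
P,h,d=look(bot,"w_fin");print("target",p)
for r in((54,68),(70,80),(95,115)): print(r);show(blobs(P,h,*r,300,d,255))
cv2.imwrite("pics/topf.png",bot.read_camera("top")["image"]);print(bot.read_state()["clock"])
E
```

```text
xy [ 607.3 -290.4] size [115.2 114.9] ang -71.6 z 14.5 n 10279 px [254. 161.] hsv [ 17.  57. 111.]
xy [ 607.8 -290.5] size [59.4 19.6] ang 18.5 z 46.3 n 1261 px [254. 172.] hsv [ 17.  57. 106.]
grip 19.121678042756276 [ 607.44155416 -290.49321087    2.31997493] 48.5333
lift 18.929006785677036 [ 0.31179677  0.95561356 -4.52945755]
over [ 0.17603214 -0.71390637 -0.23599763]
hit True [0.08997187 0.00712727 0.25971493] [-1.04780335 -0.42586793  4.79755999] 19.224379928078825
clock 53.1583
target [536.37601385   2.05933412]
(54, 68)
xy [522.7  28.1] size [184.5 123.8] ang 26.6 z 61.5 n 8458 px [239. 109.] hsv [ 27.  62. 141.]
xy [606.2   4.8] size [124.3  56.3] ang -63.4 z 61.4 n 3170 px [314. 186.] hsv [ 26.  63. 154.]
xy [538.9 -67.6] size [125.4  55.3] ang 26.6 z 61.2 n 2736 px [221. 217.] hsv [ 20.  77. 147.]
xy [ 762.4 -163.5] size [48.  42.7] ang -88.3 z 59.7 n 602 px [345. 334.] hsv [ 24.  41. 130.]
(70, 80)
xy [536.6   1.4] size [115.3 113.7] ang 26.7 z 75.4 n 8939 px [253. 159.] hsv [ 17.  55. 111.]
(95, 115)
xy [536.7   1.4] size [60.1 20.4] ang 26.6 z 107.2 n 1159 px [253. 171.] hsv [ 17.  55. 112.]
55.275
```

View pics/w_fin.png

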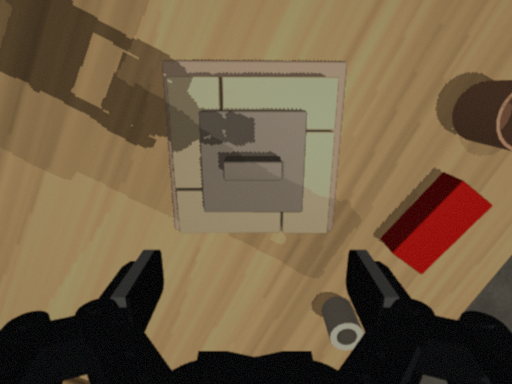

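The lid lies flat at pixel (253,159), within 1 mm of the flue centre and square, with its top at z=75.4 against 75 expected. The gripper is clear, so I'll hand the job in.

```bash
python3 -c "
from rig import bot
bot.finish_job();print(bot.read_state()['clock'])"
```

```text
the job is handed in; nothing more can be done
the job is handed in; nothing more can be done
```

The pinwheel course is finished, the grey lid is set over the flue, and the job was handed in with the clock at about 55 s of the 72 s allowed.

**Last checks, by wrist camera:**

| Item | Measured (mm) | Target (mm) |
|---|---|---|
| Brick 2, in brick1's frame | (92.7, 34.7) | (92.5, 34.5) |
| Brick 3, in brick1's frame | (58.4, 127.0) | (58, 127) |
| Bricks 3 and 4 together, outer size | 184.5 x 123.8 | 183 x 125 |
| Lid centre, world | (536.6, 1.4) | (536.4, 2.1) |
| Lid top height | 75.4 | 75 |

- **Lid:** it is square to brick1 within about 0.1°.
- **Brick1:** it still reads within about 0.2 mm of where it started.
- **Brick 4:** I checked it only as part of the joined shape with its neighbours, not on its own.
- **Bystanders:** nothing in the motions came near the mug, tube, jar or brush, but I did not re-measure where they stand.

**What failed or disagreed:**
- **First grasp:** it closed on air. The wrist camera showed the fingertips about 40 mm farther back from the TCP than specified. I lowered the grasps to suit, and nothing had moved.
- **Cameras:** the top and wrist cameras differed by about 2 mm. I used the wrist values.

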